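Steady the swinging drop hook and hang the lantern over the carving board

TASK

The steel drop hook on the little gallows is swinging to and fro: first steady it with the gripper, without striking it hard, until it hangs still by itself with nothing touching it. Then hang the box lantern on it by its wire bail, setting the bail right down into the hook before you let go, and leave the lantern hanging upright and still above the board. Keep the lantern upright all along and leave the other things where they lie.

Things in the scene. Friction and masses are not known exactly. Their poses are not given: they have to be found in the camera images.
- stand: fixed gallows: wooden board 220 x 160 x 22 (x -60 to +160) with a dark steel post 14 thick at x +125, y -55 and an arm, 346 high, from the post's top to just above the hook's pivot. Origin on the table straight under the pivot, which is 330 up; z up. The hook's point turns to -x, the open side, where nothing of the stand is in the way
- hook: steel J hook (120 g, 8 mm round bar), origin at the pivot. Hanging plumb its axes are the stand's: straight shank down to z -93, bend going to -x with its underside at z -110, point rising at x -27 to z -80, gap 16. Swings freely, only sideways (stand's y-z plane), 0.65 s a cycle, for minutes if left; a finger held still against its side at plumb stops it in a few knocks
- hook_seat (a point): top of the hook's bend, where the bail comes to rest: in the hook's frame x -12, z -102; the hook's point stands 22 higher and 15 further to -x
- swing (a joint): angle of the hook's swing, 0 when plumb, positive when the hook is out to the stand's +y side; starts displaced by 0.35 to 0.55 rad and swinging
- lantern: box lantern, 0.22 to 0.42 kg, bottom-heavy: body 110 (x) x 50 (y) x 85, dark base and cap, white middle, thin bars on the small x faces, plain y faces to grip. Rigid 5 mm wire bail over its centre in the y-z plane: legs at y -22, +22, blunt peak, top at z 152.5. Origin under its centre, z up. A grip across y at x -42, 45 up, tool tilted 16 degrees (fingers to +x), clears bail, hook and gallows
- bail_top (a point): underside of the bail's peak, 147.5 above the lantern's bottom, 62 above its cap; it lies on hook_seat when the lantern hangs
- chisel_a: bystander: carving chisel, pale wooden handle 125 long, 24 thick, steel blade 75 long; origin under the middle of the tool, x along the tool towards the blade
- chisel_b: bystander: carving chisel, mid-brown handle 135 long, 26 thick, blade 75 long and 18 wide; origin and axes like chisel_a
- chisel_c: bystander: carving chisel, dark handle 120 long, 22 thick, narrow blade 75 long; origin and axes like chisel_a
- stone: bystander: grey sharpening stone 160 x 45 x 25; origin under its centre, x along its length
- jar: bystander: squat closed glue jar, diameter 64, height 85, no handle; origin under its centre
- block: bystander: carved printing block 70 x 100 x 18 lying on the stand's board under the hook; origin under its centre

How it is judged:
On the way, in this order (a step that is already met when the one before it is completed fails the run):
1. the hook hangs still by itself, within 0.08 rad of plumb for 0.8 s, touched by nothing (value of joint swing between -0.08 and 0.08 rad and contact force between anything else and hook below 0.02 N), for 0.8 s.
2. the lantern's bail sits in the hook (within 12 mm) while the fingers still hold the lantern (distance between bail_top and hook_seat below 0.012 m and contact force between the fingers and lantern above 0.5 N), for 0.1 s.
At the end, for the whole second after the job is handed in: The lantern hangs free with its bail in the hook (underside of the bail's peak within 12 mm of the hook's seat), upright within 0.2 rad, its bottom more than 50 mm above the table, moving slower than 0.08 m/s, the hook within 0.12 rad of plumb, the fingers off it (distance between bail_top and hook_seat below 0.012 m and value of joint swing between -0.12 and 0.12 rad and angle between lantern's own z axis and vertical below 0.2 rad and linear speed of lantern below 0.08 m/s and height (world z) of lantern above 0.05 m and contact force between lantern and hook above 0.5 N and contact force between the fingers and lantern below 0.05 N); the robot touches nothing.
It fails at once if the hook is struck or pressed with more than 25 N (contact force between any of the fingers, the arm and hook above 25 N).
It fails at once if the lantern is tipped more than 0.7 rad (angle between lantern's own z axis and vertical above 0.7 rad).
It fails at once if another loose thing is moved by more than 30 mm (distance of any of chisel_a, chisel_b, chisel_c, stone, jar, block from where it was at the start of the episode above 0.03 m).
It also fails if it takes over 72 s, if anything falls off the work surface, if the arm or the gripper's body presses on something with over 40 N, if the wrist force passes 120 N, or if a joint passes its speed limit or range.

ROBOT

A 7-joint arm with a two-finger parallel gripper is mounted at the origin on the work surface. World frame = base frame: x ahead of the robot, y to its left, z up, the work surface at z = 0. Lengths are in m, angles in rad, forces in N, time in s.
With the tool pointing down it reaches from about 0.425 to 0.925 m from the base axis. Payload 6.8 kg.
Tool frame: the origin (TCP) lies on the centre line of the jaws, within the pads' length; the fingertips stand 17 mm ahead of it and the grasp point (between the pads) lies 2 mm behind it; z points along the fingers, y is the line along which they close (so a half turn about z gives the same grasp; the last joint's range is limited). The gripper opens to 88 mm and grips with 3 to 60 N. Pads are 20 mm wide; open, the fingers measure 115 mm over their backs; the gripper's body (75 mm by 178 mm) begins 61 mm behind the grasp point.
Start: joints at [1.136, 0.477, 0.022, 1.555, -0.011, 1.109, -0.083], TCP at [0.217, -0.639, 0.24] pointing down, gripper open.
Joint ranges: [-2.96, 2.96], [-0.34, 2.1], [-1.41, 1.46], [0.24, 2.44], [-1.37, 4.51], [0.17, 1.92], [-2.96, 2.96]. Speed limits (rad/s): [2.39, 2.39, 3.14, 3.14, 3.14, 3.14, 3.14].

INTERFACE

Orientations are given as [roll, pitch, yaw] about the fixed x, y, z axes, in that order (R = Rz(yaw) Ry(pitch) Rx(roll)).
In Python, from workcell import robot, camrig, workorder gives the robot as it stands (robot), with the cameras (camrig) and the job (workorder).
- The arm moves only by the shell command python3 nudge.py 'ROWS' [FORCE]. ROWS is a JSON list of rows, 1 to 12 of them, each written [opening, [dx, dy, dz], [rx, ry, rz]]: the opening from 0.0 (shut) to 1.0 (fully open), then dx, dy, dz in m, then a rotation vector rx, ry, rz in rad; each row is the pose to reach, as a shift and turn from the pose commanded when the command began, along the tool's axes at that moment; what a row does not reach only later rows make up. A row lasts 1/12 s, in which the tool goes at most 0.0417 m and 0.125 rad, less where a joint would pass 70% of its speed; a pose out of reach is approached as far as the arm can. The fingers move at their own pace and stop on an object; FORCE is the grip in N (left out, the last holds). Time passes only in rows, so rows that do not move let the fingers close. It prints the time, the measured TCP pose, the force, the opening and the grip force at its end. Input that does not fit is refused with a message, and nothing moves.
- robot.get_obs(): the state, without advancing time (a new reading comes with each control period).
- camrig.snapshot(name): name is "side" or "top"; returns a dict with "frame" (480x640x3 uint8, red, green, blue), "camera_matrix" (3x3 intrinsics, pixels), "rvec" (rotation vector, rad) and "tvec" (3), from world to camera coordinates, as OpenCV has them. Camera axes: x right, y down, z forward; pixel columns grow to the right and rows downward; lengths in m; the calibration is good to about 2 mm. A picture is of the moment at which its call begins. There is no depth.
- workorder.hand_in(): hands the job in; it is judged then, once.
The state is a dict: "time": time; "q": joint angles; "joint_velocities": joint speeds; "tau": joint torques, N m; "tcp_pos": TCP position; "ee_rot": TCP orientation; "wrist_force": force on the tool from outside, world axes, zero at the start; "ft_torque": the same for the moment, N m; "gripper_width": opening from 0.0 (shut) to 1.0 (fully open); "grasp_force": force on a finger pad.
Only numpy, scipy, OpenCV 4.12 (cv2) and the standard library are available. Lean on these libraries where they do the work, as an engineer would, in place of code of your own. Each camera call takes 0.05 s, during which the arm holds its last target. There are 200 camera calls.

## Working session

There is one attempt and no reset: what is moved stays moved. The work goes in short steps, Python scripts to look and compute and a shell command to move; the robot and the scene stay as the last step left them, time stands still between calls to the robot, and variables do not carry over. Pictures are saved under pics/ and viewed, at most 13 in all, crops included, and the job is handed in when it is done.

```bash
ls; mkdir -p pics; cat > h.py <<'E'
import numpy as np, cv2
from workcell import robot, camrig, workorder
def snap(n):
    s=camrig.snapshot(n); R=cv2.Rodrigues(np.array(s['rvec'],float))[0]; t=np.array(s['tvec'],float).ravel()
    return s['frame'],np.array(s['camera_matrix']),R,t
def ray(c,uv):
    _,K,R,t=c; o=-R.T@t; d=R.T@np.linalg.inv(K)@np.array([uv[0],uv[1],1.]); return o,d/np.linalg.norm(d)
def plane(c,uv,z):
    o,d=ray(c,uv); return o+d*(z-o[2])/d[2]
def tri(c1,u1,c2,u2):
    o1,d1=ray(c1,u1);o2,d2=ray(c2,u2)
    s=np.linalg.lstsq(np.c_[d1,-d2],o2-o1,rcond=None)[0]
    a=o1+s[0]*d1;b=o2+s[1]*d2; return (a+b)/2,np.linalg.norm(a-b)
def proj(c,p):
    _,K,R,t=c; q=K@(R@np.array(p)+t); return q[:2]/q[2]
E
python3 - <<'E'
from h import *
for n in('side','top'):
    c=snap(n); cv2.imwrite(f'pics/{n}0.png',c[0][:,:,::-1]); o,d=ray(c,(320,240)); print(n,o,d,c[1][0,0])
o=robot.get_obs(); print(o['time'],o['tcp_pos'],o['ee_rot'],o['gripper_width'])
E
```

```text
nudge.py
pics
workcell.py
side [-0.08331935  0.61884979  0.89824751] [ 0.56806038 -0.54530688 -0.61639907] 566.1354771778405
top [0.47090864 0.01898808 1.10548207] [ 0.0444004  -0.02574549 -0.99868202] 507.81320988163463
0.1 [ 0.21651949 -0.63880421  0.23882864] [-3.14002947e+00  1.15744128e-04  3.26848990e-01] 1.0009275169912164
```

View pics/side0.png

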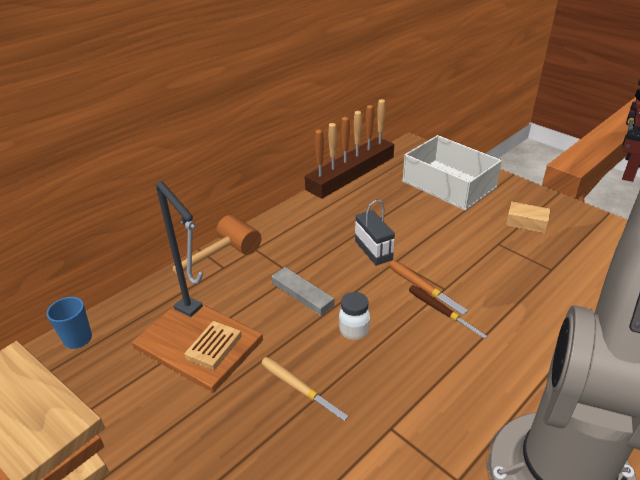

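View pics/top0.png

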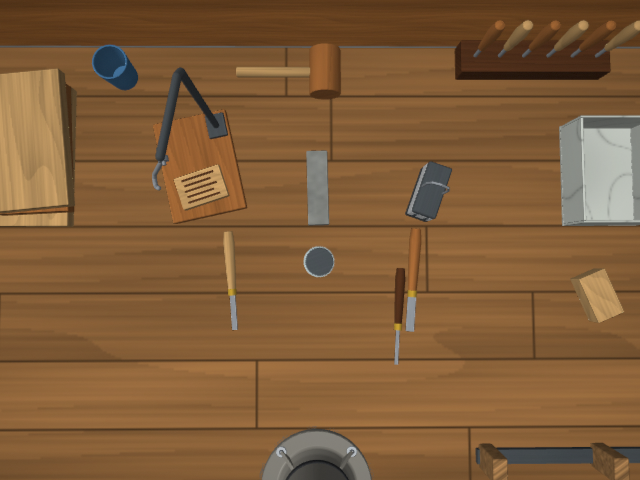

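The side view shows the gallows at the left (arm tip about (188,218), hook bend about (193,282)) and the lantern at (374,238). The top view has the board corners at about (155,125), (225,112), (245,207) and (175,222), the lantern at (429,191), and the hook swung out at (157,175). I'll zoom in for accurate corners.

```bash
python3 - <<'E'
import cv2,numpy as np
s=cv2.imread('pics/side0.png');t=cv2.imread('pics/top0.png')
def cr(i,x,y,w,h): return cv2.resize(i[y:y+h,x:x+w],(400,300),interpolation=cv2.INTER_CUBIC)
a=np.vstack([np.hstack([cr(t,120,60,200,150)if 0 else cr(t,100,60,224,168),cr(t,390,145,80,60)]),np.hstack([cr(s,120,170,160,120),cr(s,334,190,100,75)])])
cv2.imwrite('pics/z1.png',a)
E
```

```text
(no output)
```

View pics/z1.png

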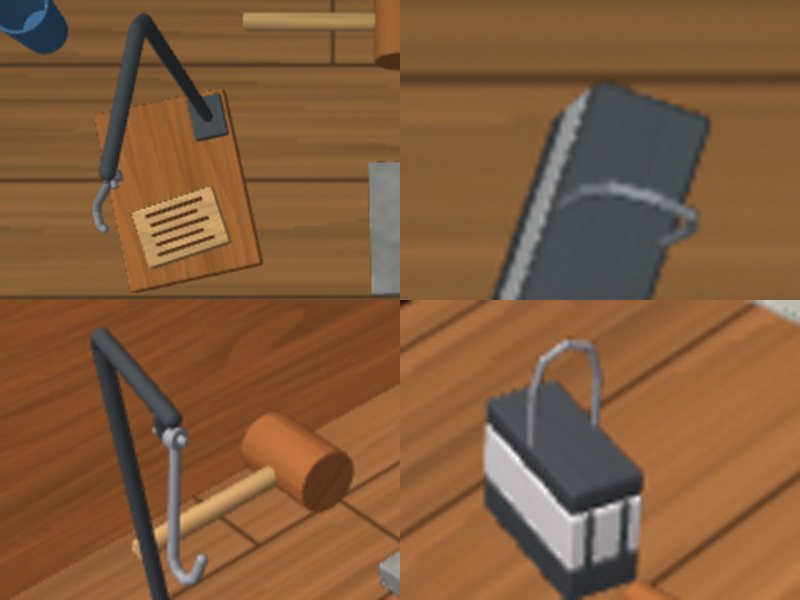

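```bash
cat > m.py <<'E'
from h import *
S=snap('side');T=snap('top')
b=np.array([plane(T,u,.022)[:2] for u in [(154.3,124.4),(225.4,109.8),(246.7,207.3),(173.9,222.4)]])
print('board',b.round(3).tolist(),[round(np.linalg.norm(b[i]-b[(i+1)%4]),3) for i in range(4)])
far=(b[0]+b[1])/2;near=(b[2]+b[3])/2; ex=far-near;ex/=np.linalg.norm(ex); yaw=np.arctan2(ex[1],ex[0])
piv=b.mean(0)-.05*ex
print('yaw',yaw,'piv',piv)
ey=np.array([-ex[1],ex[0]])
print('pivot px',proj(S,[*piv,.33]),proj(T,[*piv,.33]))
print('pivot tri',tri(S,(189.5,215.5),T,(163,158)))   # arm tip rough
ls=[(356,215.2),(371,210),(394.5,232.5)]
f=T[0][145:235,390:470].astype(int)
m=((f.max(2)<95)&(f.max(2)-f.min(2)<25)).astype(np.uint8)
n,l,st,ce=cv2.connectedComponentsWithStats(m);k=1+st[1:,4].argmax()
cn=max(cv2.findContours((l==k).astype(np.uint8),0,2)[0],key=cv2.contourArea)
r=cv2.minAreaRect(cn);p=cv2.boxPoints(r)+[390,145];print('box',p.round(1).tolist())
P=np.array([plane(T,u,.085)[:2] for u in p]);print(P.round(3).tolist(),[round(np.linalg.norm(P[i]-P[(i+1)%4]),3) for i in range(4)])
print('bail tri',tri(S,(376,201),T,(438,184.4)))
print('cap corner tri',tri(S,(371,210),T,(451.8,169.2)))
print('cap corner tri',tri(S,(356,215.2),T,(430.6,161.8)), robot.get_obs()['time'])
E
python3 m.py
```

```text
board [[0.77, 0.347], [0.802, 0.194], [0.59, 0.148], [0.558, 0.303]] [np.float64(0.156), np.float64(0.217), np.float64(0.158), np.float64(0.217)]
yaw 0.21226572041540437 piv [0.63069903 0.23746057]
pivot px [190.29934512 224.79433167] [164.55748944 159.03045691]
pivot tri (array([0.6290601 , 0.23527497, 0.34879013]), np.float64(0.001909622445916933))
box [[404.6, 214.2], [424.0, 158.5], [455.5, 169.5], [436.1, 225.2]]
[[0.568, -0.179], [0.682, -0.22], [0.659, -0.284], [0.545, -0.242]] [np.float64(0.121), np.float64(0.068), np.float64(0.121), np.float64(0.067)]
bail tri (array([ 0.61544439, -0.23209382,  0.15256901]), np.float64(0.007064165263250966))
cap corner tri (array([ 0.66052155, -0.27606263,  0.08298499]), np.float64(0.0015892802616524944))
cap corner tri (array([ 0.6750079 , -0.23426612,  0.08176757]), np.float64(0.0012373138281472614)) 0.2
```

```bash
cat >> h.py <<'E'
from scipy.spatial.transform import Rotation as Ro
PIV=np.array([.630,.237,.33]); YS=.212; 
def toolR(yaw,tilt): return Ro.from_euler('z',yaw)*Ro.from_euler('x',np.pi)*Ro.from_euler('y',tilt)
def st(x,y,z): return np.array([PIV[0],PIV[1],0])+Ro.from_euler('z',YS).apply([x,y,z])  # stand frame
def rel(pos,R):
    o=robot.get_obs(); C=Ro.from_euler('xyz',o['ee_rot'])
    d=C.inv().apply(np.array(pos)-o['tcp_pos']); r=(C.inv()*R).as_rotvec()
    print('d',d.round(4),'r',r.round(4),'n',np.ceil(max(np.linalg.norm(d)/.0417,np.linalg.norm(r)/.125)))
E
python3 - <<'E'
from h import *
rel([.47,-.25,.28],toolR(0,.4))
E
```

```text
d [ 0.3649 -0.2871 -0.0407] r [-0.0664  0.3967  0.3222] n 12.0
```

```bash
python3 nudge.py '[[1, [0.03, -0.024, -0.003], [0, 0.03, 0.02]], [1, [0.065, -0.05, -0.007], [0, 0.06, 0.05]], [1, [0.1, -0.08, -0.01], [0, 0.1, 0.08]], [1, [0.13, -0.105, -0.014], [-0.02, 0.13, 0.1]], [1, [0.16, -0.13, -0.017], [-0.03, 0.16, 0.13]], [1, [0.19, -0.15, -0.02], [-0.03, 0.2, 0.16]], [1, [0.22, -0.175, -0.024], [-0.03, 0.23, 0.19]], [1, [0.25, -0.2, -0.028], [-0.04, 0.27, 0.22]], [1, [0.28, -0.22, -0.03], [-0.05, 0.3, 0.25]], [1, [0.31, -0.245, -0.035], [-0.06, 0.34, 0.28]], [1, [0.34, -0.27, -0.038], [-0.06, 0.37, 0.3]], [1, [0.365, -0.287, -0.04], [-0.066, 0.397, 0.322]]]' 3
python3 - <<'E'
from h import *
rel(st(-.14,0,.275),toolR(YS,1.05))
E
```

```text
time: 1.2
tcp_pos: [0.471, -0.2474, 0.2802]
ee_rot: [-3.142, -0.403, 0.001]
wrist_force: [0.3, -0.6, 0.8]
gripper_width: 1.0
grasp_force: 0.0
d [ 0.0187 -0.4549  0.0136] r [ 0.1426  0.645  -0.1605] n 11.0
```

```bash
python3 nudge.py '[[1, [0, -0.037, 0], [0.01, 0.05, -0.01]], [1, [0, -0.075, 0], [0.02, 0.1, -0.03]], [1, [0, -0.115, 0.003], [0.04, 0.16, -0.04]], [1, [0.006, -0.155, 0.005], [0.05, 0.22, -0.05]], [1, [0.008, -0.195, 0.006], [0.06, 0.28, -0.07]], [1, [0.009, -0.235, 0.007], [0.07, 0.33, -0.08]], [1, [0.011, -0.275, 0.008], [0.09, 0.39, -0.1]], [1, [0.013, -0.315, 0.009], [0.1, 0.45, -0.11]], [1, [0.014, -0.35, 0.01], [0.11, 0.5, -0.12]], [1, [0.016, -0.39, 0.012], [0.12, 0.55, -0.14]], [1, [0.018, -0.425, 0.013], [0.13, 0.6, -0.15]], [1, [0.019, -0.455, 0.0136], [0.143, 0.645, -0.16]]]'
python3 - <<'E'
from h import *
rel(st(-.14,0,.275),toolR(YS,1.05))
for i in range(5):
  S=snap('side');T=snap('top')
  if i==0: cv2.imwrite('pics/s2.png',np.hstack([cv2.resize(S[0][160:340,100:300,::-1],(400,360)),cv2.resize(T[0][100:280,80:280,::-1],(400,360))]))
E
```

```text
time: 2.2
tcp_pos: [0.4718, 0.1071, 0.3604]
ee_rot: [-3.099, -0.937, 0.221]
wrist_force: [-0.3, -0.0, 0.4]
gripper_width: 1.0
grasp_force: 0.0
d [-0.0435 -0.0896  0.089 ] r [-0.0499  0.1126  0.0023] n 4.0
```

View pics/s2.png

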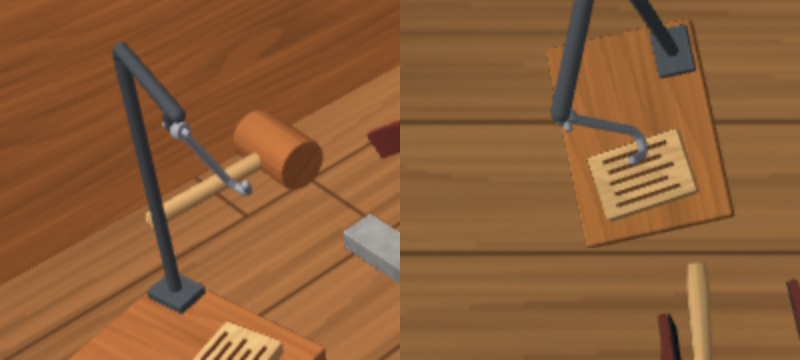

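The side crop shows the hook at its −y extreme, bend at about (222,255) in the full image, an amplitude of roughly 0.5 rad. The tool hasn't reached its pose yet.

```bash
python3 nudge.py '[[1, [-0.0435, -0.0896, 0.089], [-0.05, 0.1126, 0]], [1, [-0.0435, -0.0896, 0.089], [-0.05, 0.1126, 0]], [1, [-0.0435, -0.0896, 0.089], [-0.05, 0.1126, 0]], [1, [-0.0435, -0.0896, 0.089], [-0.05, 0.1126, 0]], [1, [-0.0435, -0.0896, 0.089], [-0.05, 0.1126, 0]], [1, [-0.0435, -0.0896, 0.089], [-0.05, 0.1126, 0]]]'
python3 - <<'E'
from h import *
rel(st(-.14,0,.275),toolR(YS,1.05)); print(robot.get_obs()['q'])
E
```

```text
time: 3.2
tcp_pos: [0.4755, 0.0933, 0.3674]
ee_rot: [-3.098, -0.952, 0.213]
wrist_force: [-0.4, -0.3, 0.0]
gripper_width: 1.001
grasp_force: 0.0
d [-0.0512 -0.1041  0.0918] r [-0.0437  0.0982 -0.0017] n 4.0
[ 0.3152836  -0.33629133 -0.51701883  2.43504668 -1.36600803  0.16983009
 -0.32210676]
```

The arm is at its limits there: q2 is at minimum, q4 at maximum and q6 at minimum, so this is too close in for that much tilt. I'll back off the tilt and stand further out.

```bash
python3 - <<'E'
from h import *
rel(st(-.10,0,.30),toolR(YS,.6))
E
```

```text
d [-0.0077 -0.1033  0.1099] r [-0.0432 -0.3517  0.0081] n 4.0
```

```bash
python3 nudge.py '[[1, [0, -0.025, 0.027], [-0.01, -0.09, 0]], [1, [-0.004, -0.05, 0.055], [-0.02, -0.175, 0]], [1, [-0.006, -0.075, 0.08], [-0.03, -0.26, 0]], [1, [-0.008, -0.103, 0.11], [-0.043, -0.35, 0]], [1, [-0.008, -0.103, 0.11], [-0.043, -0.35, 0]], [1, [-0.008, -0.103, 0.11], [-0.043, -0.35, 0]], [1, [-0.008, -0.103, 0.11], [-0.043, -0.35, 0]], [1, [-0.008, -0.103, 0.11], [-0.043, -0.35, 0]]]'
python3 - <<'E'
from h import *
rel(st(-.10,0,.30),toolR(YS,.6)); print(robot.get_obs()['q'].round(2))
rel(st(-.06,0,.275),toolR(YS,.8))
E
```

```text
time: 3.87
tcp_pos: [0.5002, 0.1957, 0.3284]
ee_rot: [3.141, -0.618, 0.215]
wrist_force: [1.2, -0.6, 0.9]
gripper_width: 1.005
grasp_force: 0.0
d [ 0.0126 -0.0129  0.0437] r [-0.0018 -0.0179  0.0027] n 2.0
[ 1.13 -0.34 -1.41  2.14 -0.54  0.48 -1.32]
d [ 0.0307 -0.0128  0.0873] r [-0.0021  0.1821  0.0025] n 3.0
```

```bash
python3 - <<'E'
from h import *
rel([.6,.02,.27],toolR(.1,.1))
E
```

```text
d [0.015  0.193  0.0823] r [-0.0409 -0.5173  0.1092] n 6.0
```

```bash
python3 nudge.py '[[1, [0, 0.03, 0.01], [0, -0.08, 0.02]], [1, [0, 0.065, 0.026], [-0.01, -0.17, 0.04]], [1, [0.005, 0.1, 0.04], [-0.02, -0.26, 0.06]], [1, [0.01, 0.13, 0.055], [-0.03, -0.35, 0.07]], [1, [0.013, 0.16, 0.068], [-0.03, -0.43, 0.09]], [1, [0.015, 0.193, 0.082], [-0.04, -0.517, 0.11]], [1, [0.015, 0.193, 0.082], [-0.04, -0.517, 0.11]], [1, [0.015, 0.193, 0.082], [-0.04, -0.517, 0.11]]]'
python3 - <<'E'
from h import *
o=robot.get_obs(); print(o['q'].round(2),o['tcp_pos'])
E
python3 nudge.py '[[1, [0, 0.03, 0], [0, 0, 0]], [1, [0, 0.03, 0], [0, 0, 0]], [1, [0, 0.03, 0], [0, 0, 0]], [1, [0, 0.03, 0], [0, 0, 0]], [1, [0, 0.03, 0], [0, 0, 0]], [1, [0, 0.03, 0], [0, 0, 0]]]'; python3 -c "
from h import *
o=robot.get_obs(); print(o['q'].round(2),o['joint_velocities'].round(2))"
```

```text
time: 5.03
tcp_pos: [0.584, 0.0186, 0.2758]
ee_rot: [-3.14, -0.097, 0.11]
wrist_force: [-0.4, 0.2, -0.1]
gripper_width: 0.999
grasp_force: 0.0
[ 0.73  0.47 -1.15  1.76  0.5   1.13 -2.02] [ 0.   -0.    0.01 -0.01  0.01  0.   -0.  ]
```

```bash
cat > kin.py <<'E'
from h import *
import itertools
D=[([1.136,.477,.022,1.555,-.011,1.109,-.083],[.217,-.639,.24],[-3.14,0,.327]),
([ 0.3152836,-0.33629133,-0.51701883,2.43504668,-1.36600803,0.16983009,-0.32210676],[.4755,.0933,.3674],[-3.098,-.952,.213]),
([1.13,-.34,-1.41,2.14,-.54,.48,-1.32],[.5002,.1957,.3284],[3.141,-.618,.215]),
([.67,.48,-1.14,1.75,.5,1.14,-2.07],[.583,.05,.2724],[-3.135,-.087,.114]),
([.73,.47,-1.15,1.76,.5,1.13,-2.02],[.584,.0186,.2758],[-3.14,-.097,.11])]
def frames(q,s,off=0):
    R=Ro.identity();F=[R];ax='zyzyzyz'
    for i in range(7):
        R=R*Ro.from_euler(ax[i],s[i]*q[i]+(off if i==6 else 0));F.append(R)
    return F
if __name__=='__main__':
  best=[]
  for s in itertools.product([1,-1],repeat=4):
    sg=[s[0],1,s[1],1,s[2],1,s[3]]
    E=[frames(q,sg)[7].inv()*Ro.from_euler('xyz',r) for q,p,r in D]
    m=Ro.concatenate(E).mean(); e=max((m.inv()*x).magnitude() for x in E); best.append((e,sg,m.as_rotvec()))
  best.sort(key=lambda x:x[0]); print(best[:3]); sg=best[0][1]
  A=[];B=[]
  for q,p,r in D:
    F=frames(q,sg); z=[0,0,1];x=[1,0,0]
    A.append(np.c_[z,F[1].apply(x),F[3].apply(z),F[3].apply(x),F[5].apply(z),F[5].apply(x),F[7].apply(z)]);B+=p
  A=np.vstack(A); sol=np.linalg.lstsq(A,np.array(B),rcond=None); print(sol[0].round(4),np.abs(A@sol[0]-B).max())
E
python3 kin.py
```

```text
[(0.006067972002472583, [-1, 1, -1, 1, -1, 1, -1], array([-6.38717003e-04,  2.19213197e-03,  1.57151943e+00])), (0.34540929091011435, [1, 1, 1, 1, 1, 1, 1], array([ 0.12289186, -0.12041994, -1.90805051])), (1.119615001829186, [1, 1, -1, 1, -1, 1, -1], array([-0.41009795, -0.39660591,  3.03166309]))]
[ 0.2034  0.0419  0.5347  0.0421  0.3635 -0.0483  0.3106] 0.05742854617850349
```

```bash
sed -i "s/F\[5\].apply(x),F\[7\]/F[5].apply(x),F[1].apply([0,1,0]),F[3].apply([0,1,0]),F[5].apply([0,1,0]),F[7]/" kin.py; python3 kin.py|tail -2
```

```text
[ 0.2868  0.001   0.5393  0.0014  0.4725  0.0014 -0.0294 -0.0317 -0.0009
  0.3143] 0.0017374627516642469
```

```bash
cat > ik.py <<'E'
from kin import *
from scipy.optimize import least_squares
SG=[-1,1,-1,1,-1,1,-1]; M=Ro.from_rotvec([0,0,np.pi/2])
lo=np.array([-2.96,-.34,-1.41,.24,-1.37,.17,-2.96]);hi=np.array([2.96,2.1,1.46,2.44,4.51,1.92,2.96])
def fk(q):
    F=frames(q,SG); p=np.array([0,0,.2868])+F[1].apply([.001,-.0294,0])+F[3].apply([.0014,-.0317,.5393])+F[5].apply([.0014,-.0009,.4725])+F[7].apply([0,0,.3143])
    return p,F[7]*M
def err(q,p,R):
    a,b=fk(q); return np.r_[(p-a),.4*(b.inv()*R).as_rotvec()]
def solve(p,R,q0,w=1e-3):
    r=least_squares(lambda q:np.r_[err(q,p,R),w*(q-q0)],np.clip(q0,lo+.01,hi-.01),bounds=(lo,hi)); return r.x,np.linalg.norm(err(r.x,p,R)[:3]),np.linalg.norm(err(r.x,p,R)[3:])/.4
E
python3 - <<'E'
from ik import *
q0=robot.get_obs()['q']; print(fk(q0)[0],robot.get_obs()['tcp_pos'])
print('cont.')
for seed in (q0,np.array([-.3,.3,0,1.7,0,1,0.])):
  for x,z,t in [(-.06,.275,.7),(-.06,.275,.9),(-.02,.275,.7),(-.01,.275,.8),(-.01,.275,1.0),(-.01,.275,1.2),(-.03,.24,.5)]:
    q,a,b=solve(st(x,0,z),toolR(YS,t),seed); print(x,z,t,q.round(2),round(a,3),round(b,3))
E
```

```text
[0.58541037 0.01905611 0.27600952] [0.58397009 0.01864172 0.27584296]
cont.
-0.06 0.275 0.7 [ 0.42  0.25 -1.13  2.14  1.21  0.52 -2.96] 0.0 0.0
-0.06 0.275 0.9 [-1.95  0.11  1.44  2.28  1.12  0.17 -2.96] 0.024 0.09
-0.02 0.275 0.7 [ 0.43  0.37 -1.17  2.06  1.28  0.61 -2.95] 0.0 0.0
-0.01 0.275 0.8 [-1.08  0.17  0.56  2.17  1.11  0.17 -2.96] 0.004 0.016
-0.01 0.275 1.0 [-1.45  0.16  0.95  2.17  1.11  0.17 -2.96] 0.039 0.159
-0.01 0.275 1.2 [-1.82  0.19  1.33  2.17  1.09  0.17 -2.96] 0.074 0.302
-0.03 0.24 0.5 [ 0.34  0.42 -1.08  1.97  0.96  0.69 -2.65] 0.0 0.0
-0.06 0.275 0.7 [-0.74  0.09  0.15  2.2   0.88  0.3  -2.74] 0.0 0.0
-0.06 0.275 0.9 [-1.95  0.11  1.44  2.28  1.12  0.17 -2.96] 0.024 0.09
-0.02 0.275 0.7 [-1.56  0.32  1.21  2.15 -0.65  0.22 -1.24] 0.0 0.0
-0.01 0.275 0.8 [-1.08  0.17  0.56  2.17  1.11  0.17 -2.96] 0.004 0.016
-0.01 0.275 1.0 [-1.75  0.45  1.44  2.19 -1.37  0.17 -0.62] 0.037 0.15
-0.01 0.275 1.2 [-1.76  0.55  1.46  2.14 -1.37  0.17 -0.71] 0.063 0.305
-0.03 0.24 0.5 [-1.2   0.28  0.79  2.06 -0.19  0.4  -1.68] 0.0 0.0
```

```bash
python3 - <<'E'
from ik import *
q0=robot.get_obs()['q'].copy(); q0[6]+=np.pi
F=Ro.from_euler('z',np.pi)
LC=np.array([.616,-.235,0]); L=lambda c,yw,x,z:c+Ro.from_euler('z',yw).apply([x,0,z])
for n,p,R in [('pre',st(-.07,0,.285),toolR(YS,.6)),('in',st(-.012,0,.272),toolR(YS,.68)),('lan hi',L(LC,-.345,-.042,.2),toolR(-.345,.28)),('lan',L(LC,-.345,-.042,.045),toolR(-.345,.28)),
 ('place',st(-.054,0,.33-.102-.1475+.045),toolR(YS,.28)),('placehi',st(-.1,0,.2),toolR(YS,.28))]:
    q,a,b=solve(p,R*F,q0); print(n,q.round(2),round(a,3),round(b,3))
E
```

```text
pre [ 0.46  0.23 -1.15  2.07  0.9   0.58  0.48] 0.0 0.0
in [ 0.4   0.38 -1.14  2.03  1.24  0.62  0.23] 0.0 0.0
lan hi [ 0.99  0.45 -0.93  1.91  0.62  0.75  0.97] 0.0 0.0
lan [ 0.81  0.65 -0.71  2.01  0.99  0.52  0.63] 0.0 0.0
place [ 0.24  0.61 -0.99  1.96  0.95  0.76  0.5 ] 0.0 0.0
placehi [ 0.36  0.44 -1.11  2.    0.75  0.81  0.63] 0.0 0.0
```

```bash
python3 nudge.py '[[1, [0, 0, 0], [0, 0, -0.12]], [1, [0, 0, 0], [0, 0, -0.24]], [1, [0, 0, 0], [0, 0, -0.36]], [1, [0, 0, 0], [0, 0, -0.48]], [1, [0, 0, 0], [0, 0, -0.6]], [1, [0, 0, 0], [0, 0, -0.72]], [1, [0, 0, 0], [0, 0, -0.84]], [1, [0, 0, 0], [0, 0, -0.96]], [1, [0, 0, 0], [0, 0, -1.08]], [1, [0, 0, 0], [0, 0, -1.2]], [1, [0, 0, 0], [0, 0, -1.32]], [1, [0, 0, 0], [0, 0, -1.44]]]' && python3 nudge.py '[[1, [0, 0, 0], [0, 0, -0.12]], [1, [0, 0, 0], [0, 0, -0.24]], [1, [0, 0, 0], [0, 0, -0.36]], [1, [0, 0, 0], [0, 0, -0.48]], [1, [0, 0, 0], [0, 0, -0.6]], [1, [0, 0, 0], [0, 0, -0.72]], [1, [0, 0, 0], [0, 0, -0.84]], [1, [0, 0, 0], [0, 0, -0.96]], [1, [0, 0, 0], [0, 0, -1.08]], [1, [0, 0, 0], [0, 0, -1.2]], [1, [0, 0, 0], [0, 0, -1.32]], [1, [0, 0, 0], [0, 0, -1.44]]]'; python3 - <<'E'
from h import *
print(robot.get_obs()['q'].round(2)); rel(st(-.07,0,.285),toolR(YS,.6)*Ro.from_euler('z',np.pi))
E
```

```text
time: 6.03
tcp_pos: [0.5843, 0.0176, 0.2758]
ee_rot: [3.045, -0.013, 1.555]
wrist_force: [-0.7, -0.8, 1.3]
gripper_width: 1.004
grasp_force: 0.0
time: 7.03
tcp_pos: [0.5843, 0.0176, 0.2758]
ee_rot: [3.116, 0.094, 2.993]
wrist_force: [-0.3, 0.4, 0.3]
gripper_width: 1.004
grasp_force: 0.0
[ 0.84  0.62 -1.4   1.75  0.69  1.24  0.71]
d [ 0.0516  0.1994 -0.009 ] r [-0.0992 -0.4958 -0.3489] n 5.0
```

```bash
python3 nudge.py '[[1, [0.009, 0.033, 0], [-0.016, -0.08, -0.06]], [1, [0.017, 0.066, -0.003], [-0.033, -0.165, -0.12]], [1, [0.026, 0.1, -0.005], [-0.05, -0.25, -0.175]], [1, [0.034, 0.133, -0.006], [-0.066, -0.33, -0.23]], [1, [0.043, 0.166, -0.008], [-0.08, -0.41, -0.29]], [1, [0.0516, 0.199, -0.009], [-0.099, -0.496, -0.349]], [1, [0.0516, 0.199, -0.009], [-0.099, -0.496, -0.349]], [1, [0.0516, 0.199, -0.009], [-0.099, -0.496, -0.349]]]'; python3 - <<'E'
from h import *
F=Ro.from_euler('z',np.pi)
print(robot.get_obs()['q'].round(2)); rel(st(-.07,0,.285),toolR(YS,.6)*F);rel(st(-.012,0,.272),toolR(YS,.68)*F)
E
```

```text
time: 7.7
tcp_pos: [0.5611, 0.2241, 0.2851]
ee_rot: [-3.139, 0.6, -2.929]
wrist_force: [0.2, -0.6, -0.0]
gripper_width: 1.005
grasp_force: 0.0
[ 0.56  0.31 -1.32  2.07  1.01  0.66  0.4 ]
d [ 0.     -0.0019  0.0001] r [-0.0023  0.0004  0.0004] n 1.0
d [-0.0405 -0.0018  0.0436] r [-0.0023 -0.0796  0.0005] n 2.0
```

```bash
python3 nudge.py '[[1, [-0.007, 0, 0.007], [0, -0.015, 0]], [1, [-0.014, -0.001, 0.015], [0, -0.03, 0]], [1, [-0.02, -0.002, 0.022], [0, -0.04, 0]], [1, [-0.027, -0.002, 0.029], [0, -0.055, 0]], [1, [-0.034, -0.002, 0.036], [0, -0.07, 0]], [1, [-0.0405, -0.002, 0.0436], [0, -0.08, 0]], [1, [-0.0405, -0.002, 0.0436], [0, -0.08, 0]]]'; python3 - <<'E'
from h import *
F=Ro.from_euler('z',np.pi)
rel(st(-.012,0,.272),toolR(YS,.68)*F)
S=snap('side');T=snap('top')
cv2.imwrite('pics/s3.png',np.hstack([cv2.resize(S[0][160:340,100:300,::-1],(400,360)),cv2.resize(T[0][100:280,80:280,::-1],(400,360))]))
E
```

```text
time: 8.28
tcp_pos: [0.6223, 0.2292, 0.2709]
ee_rot: [3.14, 0.678, -2.942]
wrist_force: [0.0, 0.5, 0.2]
gripper_width: 0.998
grasp_force: 0.0
d [ 0.0016  0.006  -0.0027] r [-0.0062 -0.0016 -0.0096] n 1.0
```

View pics/s3.png

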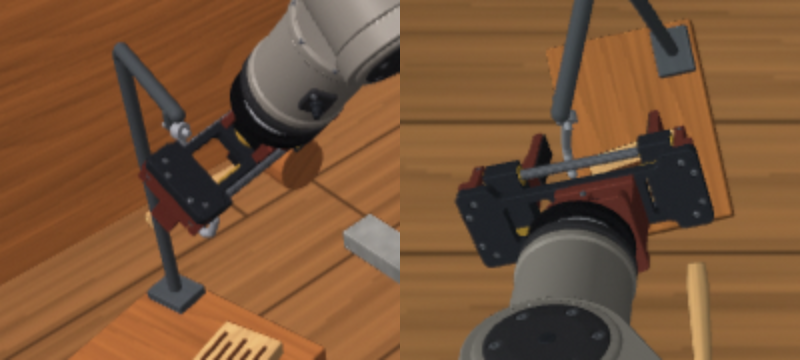

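The fingers straddle the hook: shank visible between them at about (162,165) in the top view, bend under the near finger in the side view. I'll centre, then close gently.

```bash
python3 nudge.py '[[1, [0.001, 0.003, -0.001], [0, 0, 0]], [1, [0.0016, 0.006, -0.002], [-0.006, 0, -0.009]], [0.9, [0.0016, 0.006, -0.002], [-0.006, 0, -0.009]], [0.8, [0.0016, 0.006, -0.002], [-0.006, 0, -0.009]], [0.75, [0.0016, 0.006, -0.002], [-0.006, 0, -0.009]], [0.7, [0.0016, 0.006, -0.002], [-0.006, 0, -0.009]], [0.65, [0.0016, 0.006, -0.002], [-0.006, 0, -0.009]], [0.6, [0.0016, 0.006, -0.002], [-0.006, 0, -0.009]], [0.55, [0.0016, 0.006, -0.002], [-0.006, 0, -0.009]], [0.5, [0.0016, 0.006, -0.002], [-0.006, 0, -0.009]], [0.5, [0.0016, 0.006, -0.002], [-0.006, 0, -0.009]], [0.5, [0.0016, 0.006, -0.002], [-0.006, 0, -0.009]]]' 3; python3 - <<'E'
from h import *
F=Ro.from_euler('z',np.pi)
rel(st(-.012,0,.272),toolR(YS,.68)*F)
E
```

```text
time: 9.38
tcp_pos: [0.6171, 0.2363, 0.2721]
ee_rot: [-3.141, 0.68, -2.926]
wrist_force: [-0.3, 2.1, 0.2]
gripper_width: 0.503
grasp_force: 0.4
d [-0.0005 -0.002   0.0006] r [ 0.0017 -0.0004  0.0024] n 1.0
```

```bash
python3 nudge.py '[[0.46, [0, -0.002, 0], [0, 0, 0]], [0.42, [0, -0.002, 0], [0, 0, 0]], [0.38, [0, -0.002, 0], [0, 0, 0]], [0.34, [0, -0.002, 0], [0, 0, 0]], [0.3, [0, -0.002, 0], [0, 0, 0]], [0.27, [0, -0.002, 0], [0, 0, 0]], [0.24, [0, -0.002, 0], [0, 0, 0]], [0.21, [0, -0.002, 0], [0, 0, 0]], [0.18, [0, -0.002, 0], [0, 0, 0]], [0.15, [0, -0.002, 0], [0, 0, 0]], [0.15, [0, -0.002, 0], [0, 0, 0]], [0.15, [0, -0.002, 0], [0, 0, 0]]]' 3; python3 nudge.py '[[0.13, [0, 0, 0], [0, 0, 0]], [0.11, [0, 0, 0], [0, 0, 0]], [0.09, [0, 0, 0], [0, 0, 0]], [0.09, [0, 0, 0], [0, 0, 0]], [0.08, [0, 0, 0], [0, 0, 0]], [0.08, [0, 0, 0], [0, 0, 0]], [0.08, [0, 0, 0], [0, 0, 0]], [0.08, [0, 0, 0], [0, 0, 0]]]' 3;python3 - <<'E'
from h import *
F=Ro.from_euler('z',np.pi)
rel(st(-.012,0,.272),toolR(YS,.68)*F)
E
```

```text
time: 10.38
tcp_pos: [0.6176, 0.2343, 0.2721]
ee_rot: [-3.141, 0.68, -2.927]
wrist_force: [-0.1, -0.7, -0.1]
gripper_width: 0.15
grasp_force: 0.0
time: 11.05
tcp_pos: [0.6176, 0.2343, 0.2721]
ee_rot: [-3.141, 0.68, -2.927]
wrist_force: [-0.1, 1.1, -0.4]
gripper_width: 0.09
grasp_force: 3.0
d [-0.0005  0.      0.0006] r [ 0.0017 -0.0004  0.0024] n 1.0
```

The hook is held: the 0.09 opening matches its 8 mm bar. Now I'll release it and check from both cameras that it hangs still.

```bash
python3 nudge.py '[[0.11, [0, 0, 0], [0, 0, 0]], [0.15, [0, 0, 0], [0, 0, 0]], [0.25, [0, 0, 0], [0, 0, 0]], [0.35, [0, 0, 0], [0, 0, 0]], [0.5, [0, 0, 0], [0, 0, 0]], [0.7, [0, 0, 0], [0, 0, 0]], [0.9, [0, 0, 0], [0, 0, 0]], [1, [0, 0, 0], [0, 0, 0]], [1, [0, 0, 0], [0, 0, 0]], [1, [0, 0, 0], [0, 0, 0]], [1, [0, 0, 0], [0, 0, 0]], [1, [0, 0, 0], [0, 0, 0]]]' 3; python3 - <<'E'
from h import *
rel(st(-.1,0,.30),toolR(YS,.6)*Ro.from_euler('z',np.pi))
ims=[]
for i in range(9):
  T=snap('top'); ims.append(T[0][150:200,140:200,::-1])
for i in range(9):
  T=snap('top')
  if i>3: ims.append(T[0][150:200,140:200,::-1])
a=[cv2.resize(x,(120,100)) for x in ims[:14]]
base=ims[0].astype(int)
print([int((np.abs(x.astype(int)-base).max(2)>30).sum()) for x in ims])
E
```

```text
time: 12.05
tcp_pos: [0.6176, 0.2343, 0.2721]
ee_rot: [-3.141, 0.68, -2.927]
wrist_force: [0.1, -0.7, 0.1]
gripper_width: 0.866
grasp_force: 0.0
d [ 0.0504  0.0003 -0.0765] r [0.0015 0.0796 0.0024] n 3.0
[0, 151, 298, 382, 421, 427, 418, 388, 340, 325, 375, 415, 423, 427]
```

```bash
python3 - <<'E'
from h import *
a=[]
for n in ('top','side'):
  for i in range(7):
    c=snap(n)
    if i%2==0:
      f=c[0][140:215,130:230] if n=='top' else c[0][215:290,160:260]
      a.append(cv2.resize(f[:,:,::-1],(200,150)))
cv2.imwrite('pics/s4.png',np.vstack([np.hstack(a[:4]),np.hstack(a[4:])]))
E
```

```text
(no output)
```

View pics/s4.png

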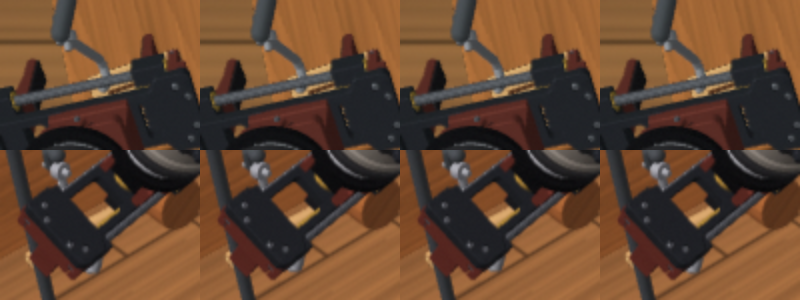

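```bash
python3 - <<'E'
from h import *
L=[];
for i in range(15):
  T=snap('top'); f=T[0].astype(int)
  # hook grey pixels between arm tip and gripper bar: row 170 
  L.append(f)
for a in (0,.1,-.1,.3,-.3): print(a,[proj(T,st(0,np.sin(a)*r,.33-np.cos(a)*r)).round(1) for r in(0,.05,.09)])
for r in (166,170,174):
  out=[]
  for f in L:
    w=f[r,150:195]; m=(w.max(1)-w.min(1)<25)&(w.mean(1)>90); out.append((150+np.nonzero(m)[0].mean()).round(1) if m.any() else None)
  print(r,[float(o) if o else None for o in out])
base=L[0]
print([int((np.abs(x-base).max(2)>30)[140:200,140:200].sum()) for x in L])
o=robot.get_obs();print(o['time'])
E
```

```text
0 [array([164.9, 159.5]), array([173.4, 165.7]), array([179.5, 170.1])]
0.1 [array([164.9, 159.5]), array([170.4, 166.3]), array([174.3, 171.2])]
-0.1 [array([164.9, 159.5]), array([176.4, 165. ]), array([184.6, 169. ])]
0.3 [array([164.9, 159.5]), array([164.1, 167.3]), array([163.6, 173. ])]
-0.3 [array([164.9, 159.5]), array([181.9, 163.5]), array([194.2, 166.4])]
166 [None, None, None, None, None, None, None, None, None, None, None, None, None, None, None]
170 [None, None, None, None, None, None, None, None, None, None, None, None, None, None, None]
174 [179.0, 178.5, 178.0, 178.5, 179.0, 180.0, 180.5, 181.5, 181.5, 181.5, 180.5, 179.5, 178.5, 178.5, 178.0]
[0, 25, 43, 29, 1, 28, 85, 110, 121, 108, 79, 20, 4, 37, 41]
14.4
```

The hook now swings only about ±1.75 px around the plumb projection, roughly ±0.035 rad with nothing touching it. Next I retreat and look at the lantern closely.

```bash
python3 nudge.py '[[1, [0.008, 0, -0.012], [0, 0.01, 0]], [1, [0.017, 0, -0.026], [0, 0.026, 0]], [1, [0.025, 0, -0.038], [0, 0.04, 0]], [1, [0.034, 0, -0.05], [0, 0.053, 0]], [1, [0.042, 0, -0.064], [0, 0.066, 0]], [1, [0.05, 0, -0.0765], [0, 0.08, 0]], [1, [0.05, 0, -0.0765], [0, 0.08, 0]]]'; python3 - <<'E'
from h import *
print(robot.get_obs()['q'].round(2))
T=snap('top');S=snap('side')
cv2.imwrite('pics/s5.png',np.hstack([cv2.resize(T[0][150:230,395:463,::-1],(408,480),interpolation=cv2.INTER_CUBIC),cv2.resize(S[0][190:275,340:408,::-1],(384,480),interpolation=cv2.INTER_CUBIC)]))
L=[]
for i in range(14):
  f=snap('top')[0][174,150:195].astype(int); m=(f.max(1)-f.min(1)<25)&(f.mean(1)>90); L.append(round(float(150+np.nonzero(m)[0].mean()),1) if m.any() else None)
print(L,proj(T,st(-.01,0,.33-.1)),proj(T,st(-.01,.007,.33-.1)))
E
```

```text
time: 14.98
tcp_pos: [0.5314, 0.2161, 0.301]
ee_rot: [-3.139, 0.601, -2.924]
wrist_force: [-0.0, 0.9, -0.4]
gripper_width: 1.0
grasp_force: 0.0
[ 0.68  0.18 -1.37  2.1   0.82  0.58  0.55]
[180.5, 181.5, 181.5, 181.5, 181.5, 180.5, 179.5, 178.5, 178.5, 178.5, 178.5, 179.5, 180.5, 181.5] [182.12683906 176.76986323] [178.15643972 177.61984188]
```

View pics/s5.png

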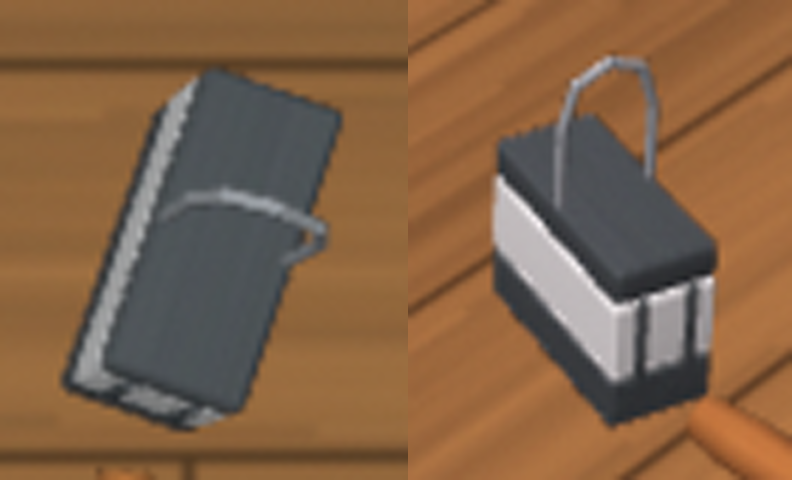

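The corners are clear in both crops. In full pixels the cap is at about (429.5,161.3), (452.2,169.2), (435.5,218.7) and (412.5,210.3) in top, and (355.9,215.7), (372.9,210.5), (394.5,232.9) and (376.8,239.6) in side.

```bash
python3 - <<'E'
from h import *
S=snap('side');T=snap('top')
t=[(429.5,161.3),(452.2,169.2),(435.5,218.7),(412.5,210.3)]
s=[(355.9,215.7),(372.9,210.5),(394.5,232.9),(376.8,239.6)]
P=[]
for a,b in zip(s,t):
    p,e=tri(S,a,T,b);P.append(p);print(p.round(4),round(e,4),plane(T,b,.085)[:2].round(4))
P=np.array(P); c=P.mean(0); d=P[0]+P[1]-P[2]-P[3]; w=P[0]+P[3]-P[1]-P[2]; yaw=np.arctan2(d[1],d[0])
print(c,yaw,np.arctan2(-w[0],w[1]),np.linalg.norm(d[:2])/2,np.linalg.norm(w[:2])/2)
Q=np.array([plane(T,b,.085) for b in t]);c2=Q.mean(0);d=Q[0]+Q[1]-Q[2]-Q[3];print(c2,np.arctan2(d[1],d[0]))
F=Ro.from_euler('z',np.pi); yw=yaw; C=np.array([*(c[:2]+c2[:2])/2,0])
np.save('lan.npy',np.r_[C,yw])
rel([.5,-.12,.25],toolR(-.1,.35)*F)
E
```

```text
[ 0.6755 -0.233   0.0807] 0.0033 [ 0.6758 -0.2308]
[ 0.6595 -0.2791  0.0803] 0.0026 [ 0.6596 -0.2768]
[ 0.5586 -0.2416  0.0834] 0.0005 [ 0.5587 -0.2411]
[ 0.5756 -0.1964  0.08  ] 0.002 [ 0.5758 -0.1947]
[ 0.61731099 -0.23753196  0.0810935 ] -0.3529870354598158 -0.34706104341034955 0.10698286967673543 0.04853798957245755
[ 0.61747887 -0.2358594   0.085     ] -0.3436032138797873
d [ 0.1138 -0.321  -0.0169] r [0.1441 0.2476 0.2808] n 9.0
```

```bash
python3 nudge.py '[[1, [0.012, -0.035, -0.002], [0.016, 0.027, 0.03]], [1, [0.025, -0.07, -0.004], [0.03, 0.055, 0.06]], [1, [0.038, -0.107, -0.006], [0.048, 0.08, 0.09]], [1, [0.05, -0.143, -0.008], [0.064, 0.11, 0.125]], [1, [0.063, -0.178, -0.009], [0.08, 0.14, 0.155]], [1, [0.076, -0.214, -0.011], [0.096, 0.165, 0.187]], [1, [0.09, -0.25, -0.013], [0.11, 0.19, 0.22]], [1, [0.1, -0.285, -0.015], [0.128, 0.22, 0.25]], [1, [0.1138, -0.321, -0.017], [0.144, 0.248, 0.281]], [1, [0.1138, -0.321, -0.017], [0.144, 0.248, 0.281]]]'; cat >> h.py <<'E'
F=Ro.from_euler('z',np.pi)
def lan(x,y,z):
    l=np.load('lan.npy'); return l[:3]+Ro.from_euler('z',l[3]).apply([x,y,z])
E
python3 - <<'E'
from h import *
print(robot.get_obs()['q'].round(2)); rel(lan(-.0774,0,.168),toolR(-.349,.28)*F)
E
```

```text
time: 16.72
tcp_pos: [0.4989, -0.1274, 0.249]
ee_rot: [3.141, 0.347, 3.03]
wrist_force: [0.3, 0.8, 0.3]
gripper_width: 0.999
grasp_force: 0.0
[ 1.29  0.21 -1.24  2.11  0.34  0.64  1.31]
d [-0.024  -0.077   0.0947] r [0.0738 0.0663 0.2261] n 3.0
```

```bash
python3 nudge.py '[[1, [-0.006, -0.019, 0.023], [0.018, 0.016, 0.056]], [1, [-0.012, -0.038, 0.047], [0.036, 0.033, 0.113]], [1, [-0.018, -0.058, 0.071], [0.055, 0.05, 0.17]], [1, [-0.024, -0.077, 0.0947], [0.074, 0.066, 0.226]], [1, [-0.024, -0.077, 0.0947], [0.074, 0.066, 0.226]], [1, [-0.024, -0.077, 0.0947], [0.074, 0.066, 0.226]]]';python3 - <<'E'
from h import *
print(robot.get_obs()['q'].round(2)); rel(lan(-.0774,0,.168),toolR(-.349,.28)*F); rel(lan(-.0414,0,.043),toolR(-.349,.28)*F)
E
```

```text
time: 17.22
tcp_pos: [0.547, -0.2018, 0.1681]
ee_rot: [3.14, 0.281, 2.804]
wrist_force: [0.0, 0.9, 0.1]
gripper_width: 1.0
grasp_force: 0.0
[ 0.97  0.43 -0.9   2.02  0.65  0.66  0.91]
d [-0.0006 -0.0084  0.0003] r [0.0046 0.0011 0.0105] n 1.0
d [-0.0005 -0.0091  0.1304] r [0.0046 0.0011 0.0105] n 4.0
```

```bash
python3 nudge.py '[[1, [0, 0, 0.02], [0, 0, 0]], [1, [0, 0, 0.04], [0, 0, 0]], [1, [0, 0, 0.04], [0, 0, 0]], [1, [0, 0, 0.04], [0, 0, 0]]]';python3 - <<'E'
from h import *
rel(lan(-.0414,0,.043),toolR(-.349,.28)*F)
E
```

```text
time: 17.55
tcp_pos: [0.557, -0.2047, 0.1314]
ee_rot: [3.141, 0.283, 2.805]
wrist_force: [-0.1, 0.4, 0.1]
gripper_width: 1.0
grasp_force: 0.0
d [-0.0004 -0.0097  0.0922] r [0.004  0.0027 0.0124] n 3.0
```

```bash
python3 nudge.py '[[1, [0, -0.0097, 0], [0.004, 0.003, 0.012]], [1, [0, -0.0097, 0.02], [0.004, 0.003, 0.012]], [1, [0, -0.0097, 0.045], [0.004, 0.003, 0.012]], [1, [0, -0.0097, 0.07], [0.004, 0.003, 0.012]], [1, [0, -0.0097, 0.092], [0.004, 0.003, 0.012]], [1, [0, -0.0097, 0.092], [0.004, 0.003, 0.012]], [1, [0, -0.0097, 0.092], [0.004, 0.003, 0.012]]]';python3 - <<'E'
from h import *
rel(lan(-.0414,0,.043),toolR(-.349,.28)*F)
S=snap('side');T=snap('top')
cv2.imwrite('pics/s6.png',np.hstack([cv2.resize(S[0][180:290,310:430,::-1],(400,366)),cv2.resize(T[0][140:250,370:490,::-1],(400,366))]))
E
```

```text
time: 18.13
tcp_pos: [0.5783, -0.2237, 0.0433]
ee_rot: [-3.141, 0.28, 2.791]
wrist_force: [-0.6, 0.9, 1.0]
gripper_width: 0.999
grasp_force: 0.0
d [0.0004 0.0013 0.0002] r [-0.001   0.     -0.0017] n 1.0
```

View pics/s6.png

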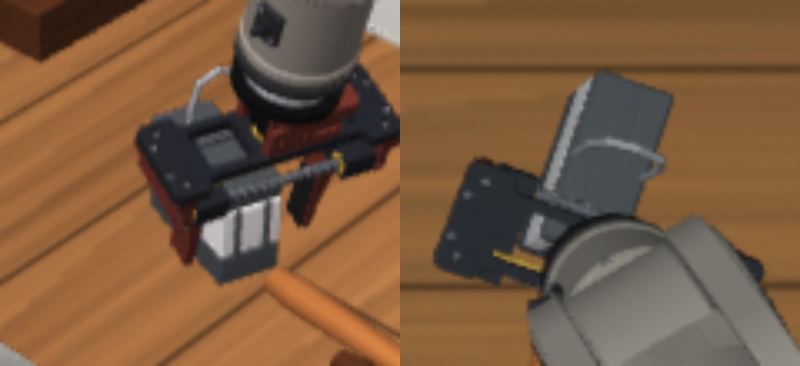

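The fingers straddle the lantern's near end with clear gaps either side, and the bail is clear of the gripper. Grip and lift.

```bash
python3 nudge.py '[[0.7, [0, 0.0013, 0], [0, 0, 0]], [0.5, [0, 0.0013, 0], [0, 0, 0]], [0.5, [0, 0.0013, 0], [0, 0, 0]], [0.5, [0, 0.0013, 0], [0, 0, 0]], [0.5, [0, 0.0013, 0], [0, 0, 0]], [0.5, [0, 0.0013, 0], [0, 0, 0]], [0.5, [0, 0.0013, 0], [0, 0, 0]], [0.5, [0, 0.0013, 0], [0, 0, 0]]]' 50;python3 - <<'E'
from h import *
C=Ro.from_euler('xyz',robot.get_obs()['ee_rot']); print(C.inv().apply([0,0,.2]))
E
```

```text
time: 18.9
tcp_pos: [0.579, -0.2222, 0.0427]
ee_rot: [-3.141, 0.28, 2.791]
wrist_force: [-1.7, 1.0, 2.9]
gripper_width: 0.569
grasp_force: 50.0
[-5.53216829e-02 -1.01377460e-04 -1.92196517e-01]
```

```bash
python3 nudge.py '[[0.4, [-0.003, 0, -0.01], [0, 0, 0]], [0.4, [-0.0085, 0, -0.03], [0, 0, 0]], [0.4, [-0.014, 0, -0.05], [0, 0, 0]], [0.4, [-0.02, 0, -0.07], [0, 0, 0]], [0.4, [-0.027, 0, -0.095], [0, 0, 0]], [0.4, [-0.0332, 0, -0.1153], [0, 0, 0]], [0.4, [-0.0332, 0, -0.1153], [0, 0, 0]], [0.4, [-0.0332, 0, -0.1153], [0, 0, 0]]]' 50;python3 - <<'E'
from h import *
print(robot.get_obs()['q'].round(2));
S=snap('side');T=snap('top'); cv2.imwrite('pics/s7.png',cv2.resize(S[0][140:290,310:470,::-1],(640,600)))
rel(st(-.13,-.05,.165),toolR(YS,.28)*F)
rel([.50,-.05,.165],toolR(-.1,.28)*F)
E
```

```text
time: 19.57
tcp_pos: [0.5787, -0.2225, 0.1625]
ee_rot: [-3.141, 0.281, 2.791]
wrist_force: [-0.9, -0.4, -4.6]
gripper_width: 0.568
grasp_force: 50.0
[ 0.93  0.49 -0.86  1.94  0.68  0.69  0.91]
d [ 0.1832  0.3377 -0.057 ] r [-0.1556 -0.0032 -0.5411] n 10.0
d [ 0.1257  0.1352 -0.0405] r [-0.0699 -0.0031 -0.2411] n 5.0
```

View pics/s7.png

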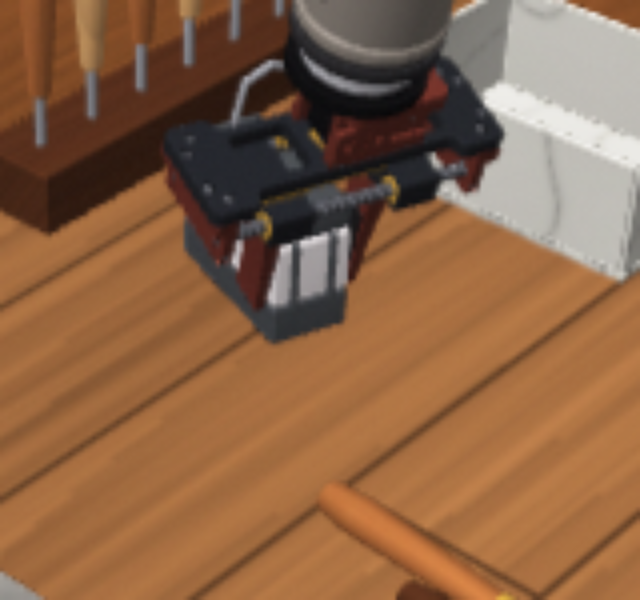

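Lifted level with no slip: the base edge is level and the wire bail is clear, and the load reads about 4.6 N. Now carry it to the hook.

```bash
python3 nudge.py '[[0.4, [0.01, 0.015, -0.003], [-0.007, 0, -0.025]], [0.4, [0.024, 0.045, -0.0075], [-0.02, 0, -0.07]], [0.4, [0.042, 0.08, -0.013], [-0.036, 0, -0.125]], [0.4, [0.06, 0.11, -0.0187], [-0.05, 0, -0.177]], [0.4, [0.078, 0.144, -0.024], [-0.066, 0, -0.23]], [0.4, [0.096, 0.177, -0.03], [-0.08, 0, -0.285]], [0.4, [0.114, 0.21, -0.035], [-0.096, -0.002, -0.337]], [0.4, [0.132, 0.244, -0.041], [-0.11, -0.002, -0.39]], [0.4, [0.15, 0.277, -0.047], [-0.128, -0.003, -0.444]], [0.4, [0.165, 0.305, -0.0515], [-0.14, -0.003, -0.488]], [0.4, [0.177, 0.327, -0.055], [-0.15, -0.003, -0.523]], [0.4, [0.1832, 0.3377, -0.057], [-0.1556, -0.003, -0.541]]]';python3 nudge.py '[[0.4, [0, 0, 0], [0, 0, 0]], [0.4, [0, 0, 0], [0, 0, 0]], [0.4, [0, 0, 0], [0, 0, 0]], [0.4, [0, 0, 0], [0, 0, 0]]]'; python3 - <<'E'
from h import *
print(robot.get_obs()['q'].round(2));
rel(st(-.13,0,.1575),toolR(YS,.28)*F)
E
```

```text
time: 20.67
tcp_pos: [0.5125, 0.1649, 0.1657]
ee_rot: [3.141, 0.282, -2.922]
wrist_force: [0.2, 0.3, -3.4]
gripper_width: 0.57
grasp_force: 50.0
time: 21.0
tcp_pos: [0.5149, 0.1589, 0.1659]
ee_rot: [-3.139, 0.282, -2.931]
wrist_force: [0.4, 0.2, -3.3]
gripper_width: 0.568
grasp_force: 50.0
[ 0.44  0.41 -1.06  2.11  0.76  0.68  0.68]
d [0.0034 0.0522 0.0076] r [-0.0027  0.0015 -0.0018] n 2.0
```

```bash
python3 nudge.py '[[0.4, [0, 0.008, 0.001], [0, 0, 0]], [0.4, [0.001, 0.02, 0.003], [0, 0, 0]], [0.4, [0.0025, 0.034, 0.005], [0, 0, 0]], [0.4, [0.003, 0.045, 0.007], [0, 0, 0]], [0.4, [0.0034, 0.0522, 0.0076], [-0.002, 0.001, -0.002]], [0.4, [0.0034, 0.0522, 0.0076], [-0.002, 0.001, -0.002]], [0.4, [0.0034, 0.0522, 0.0076], [-0.002, 0.001, -0.002]]]'; python3 - <<'E'
from h import *
rel(st(-.13,0,.1575),toolR(YS,.28)*F)
rel(st(-.0534,0,.1575),toolR(YS,.28)*F)
S=snap('side');T=snap('top')
cv2.imwrite('pics/s8.png',np.hstack([cv2.resize(S[0][200:320,140:253,::-1],(400,424),interpolation=2),cv2.resize(T[0][140:260,130:243,::-1],(400,424),interpolation=2)]))
L=[]
for i in range(13):
  f=snap('top')[0][174,150:195].astype(int); m=(f.max(1)-f.min(1)<25)&(f.mean(1)>90); L.append(round(float(150+np.nonzero(m)[0].mean()),1) if m.any() else None)
print(L)
for n,p in [('seat',st(-.012,0,.228)),('point',st(-.027,0,.25)),('bail',st(-.0886,0,.1575-.0427+.15))]: print(n,proj(S,p).round(1),proj(T,p).round(1))
E
```

```text
time: 21.58
tcp_pos: [0.5027, 0.2115, 0.1582]
ee_rot: [-3.142, 0.282, -2.927]
wrist_force: [0.3, 0.6, -2.7]
gripper_width: 0.568
grasp_force: 50.0
d [ 0.0003 -0.0019  0.0006] r [0.0008 0.0016 0.0029] n 1.0
d [-0.0732 -0.0021  0.0219] r [0.0008 0.0016 0.0029] n 2.0
[181.5, 181.0, 180.5, 179.5, 178.0, 178.0, 178.0, 178.5, 179.5, 180.5, 181.5, 181.5, 181.5]
seat [205.2 272.4] [182.6 178.1]
point [209.7 266. ] [181.2 184.5]
bail [235.7 271.6] [186.5 219.2]
```

View pics/s8.png

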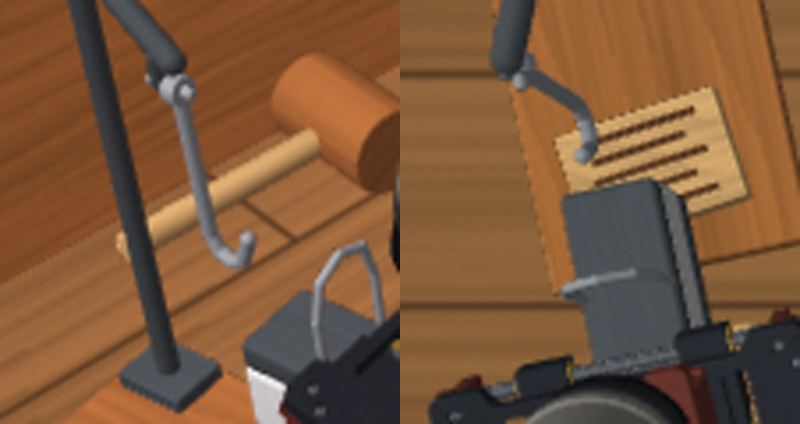

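The point tip in side, (209.8,266.9), agrees with its prediction (209.7,266), but the bail looks about 3 px off. I'll triangulate the cap's far corners to check where the lantern sits in the grip.

```bash
python3 - <<'E'
from h import *
S=snap('side');T=snap('top')
Z=Ro.from_euler('z',-YS)
f=lambda p:Z.apply(np.array(p)-[PIV[0],PIV[1],0]).round(4)
for n,s,t in [('A',(209.2,297.5),(176.6,195.6)),('B',(226.2,282.5),(202,190.8)),('point',(209.8,266.9),(182.5,184)),('bailpk',(238.6,269.5),(187,218.5))]:
    p,e=tri(S,s,T,t); print(n,f(p),round(e,4))
c=f(robot.get_obs()['tcp_pos']); print('tcp',c)
E
```

```text
A [-0.0346  0.023   0.1959] 0.0018
B [-0.0356 -0.0232  0.1966] 0.0012
point [-0.0256 -0.0013  0.2462] 0.0004
bailpk [-0.0899 -0.0031  0.2682] 0.0045
tcp [-0.1298  0.002   0.1582]
```

Cap corners agree within about 1.5 mm, so I can slide the bail over the point.

```bash
python3 nudge.py '[[0.4, [-0.004, 0, 0.001], [0, 0, 0]], [0.4, [-0.011, 0, 0.003], [0, 0, 0]], [0.4, [-0.02, 0, 0.006], [0, 0, 0]], [0.4, [-0.029, 0, 0.0087], [0, 0, 0]], [0.4, [-0.038, 0, 0.0114], [0, 0, 0.001]], [0.4, [-0.047, 0, 0.014], [0, 0, 0.002]], [0.4, [-0.056, 0, 0.0168], [0, 0.001, 0.003]], [0.4, [-0.064, 0, 0.019], [0, 0.0015, 0.003]], [0.4, [-0.071, 0, 0.0212], [0, 0.0015, 0.003]], [0.4, [-0.0742, 0, 0.0222], [0, 0.0015, 0.003]], [0.4, [-0.0742, 0, 0.0222], [0, 0.0015, 0.003]], [0.4, [-0.0742, 0, 0.0222], [0, 0.0015, 0.003]]]'; python3 - <<'E'
from h import *
rel(st(-.0524,0.001,.1575),toolR(YS,.28)*F)
rel(st(-.0524,0.001,.1235),toolR(YS,.28)*F)
S=snap('side'); cv2.imwrite('pics/s9.png',S[0][:,:,::-1])
for n,p in [('seat',st(-.012,0,.228)),('bail',st(-.012,0,.1575-.0427+.15))]: print(n,proj(S,p).round(1))
c=S[0][235:285,185:240].astype(int); m=(c.max(2)-c.min(2)<22)&(c.mean(2)>100)
for r in m[::1]: print(''.join('#' if v else '.' for v in r))
E
```

```text
time: 23.43
tcp_pos: [0.5781, 0.2282, 0.1574]
ee_rot: [3.141, 0.28, -2.93]
wrist_force: [0.2, -0.2, -3.2]
gripper_width: 0.571
grasp_force: 50.0
d [-0.0003 -0.0013 -0.0001] r [ 0.001  -0.0002 -0.0001] n 1.0
d [ 0.0091 -0.0014  0.0326] r [ 0.001  -0.0002 -0.0001] n 1.0
seat [205.2 272.4]
bail [202.  256.7]
......##.....................############..............
......##.....................############..............
......##.....................############..............
......##.....................############..............
......###....................############..............
.......##....................###########...............
.......##....................###########...............
.......##.....................###########..............
.......###....................###########..............
........##.....................###########.............
........##.....................############............
........##......................############...........
........###......................#############.........
.........##......................#############.........
.........
[... 1306 characters left out ...]
.#..........................
.........##......#######....#..........................
.........##.......######...............................
.........##.........#..................................
.........##............................................
.........##............................................
..........#............................................
..........#............................................
..........##...........................................
..........##...........................................
..........##...........................................
...........#...........................................
...........##..........................................
```

The mask shows the bail's peak at about (203,256), against a predicted (202,257), crossing right over the gap between shank and point. Lower it gently.

```bash
python3 nudge.py '[[0.4, [0.001, 0, 0.004], [0, 0, 0]], [0.4, [0.0025, 0, 0.009], [0, 0, 0]], [0.4, [0.004, 0, 0.014], [0, 0, 0]], [0.4, [0.0055, 0, 0.019], [0, 0, 0]], [0.4, [0.007, 0, 0.024], [0, 0, 0]], [0.4, [0.0078, 0, 0.027], [0, 0, 0]], [0.4, [0.0078, 0, 0.027], [0, 0, 0]]]'; python3 nudge.py '[[0.4, [0.0003, 0, 0.001], [0, 0, 0]], [0.4, [0.0006, 0, 0.002], [0, 0, 0]], [0.4, [0.0009, 0, 0.003], [0, 0, 0]], [0.4, [0.0011, 0, 0.004], [0, 0, 0]], [0.4, [0.0011, 0, 0.004], [0, 0, 0]], [0.4, [0.0011, 0, 0.004], [0, 0, 0]]]'
```

```text
time: 24.07
tcp_pos: [0.5778, 0.2279, 0.1283]
ee_rot: [3.141, 0.279, -2.93]
wrist_force: [0.7, 0.1, -4.4]
gripper_width: 0.57
grasp_force: 50.0
time: 24.57
tcp_pos: [0.5784, 0.2282, 0.1253]
ee_rot: [3.141, 0.28, -2.93]
wrist_force: [0.4, 0.6, -3.9]
gripper_width: 0.568
grasp_force: 50.0
```

```bash
for i in 1 2; do python3 nudge.py '[[0.4, [0.0003, 0, 0.001], [0, 0, 0]], [0.4, [0.0006, 0, 0.002], [0, 0, 0]], [0.4, [0.0006, 0, 0.002], [0, 0, 0]], [0.4, [0.0006, 0, 0.002], [0, 0, 0]]]' | grep -E 'tcp|wrist'; done
```

```text
tcp_pos: [0.5787, 0.2289, 0.124]
wrist_force: [-2.2, 0.2, 3.9]
tcp_pos: [0.5794, 0.23, 0.1233]
wrist_force: [-4.5, -1.6, 11.1]
```

Contact at about the nominal height: z 0.124, seat predicted 0.1232. I'll ease the pressure off and then open slowly.

```bash
python3 nudge.py '[[0.4, [-0.0006, 0, -0.002], [0, 0, 0]], [0.4, [-0.0006, 0, -0.002], [0, 0, 0]], [0.4, [-0.0006, 0, -0.002], [0, 0, 0]], [0.4, [-0.0006, 0, -0.002], [0, 0, 0]]]' ; python3 nudge.py '[[0.5, [0, 0, 0], [0, 0, 0]], [0.54, [0, 0, 0], [0, 0, 0]], [0.56, [0, 0, 0], [0, 0, 0]], [0.575, [0, 0, 0], [0, 0, 0]], [0.58, [0, 0, 0], [0, 0, 0]], [0.59, [0, 0, 0], [0, 0, 0]], [0.6, [0, 0, 0], [0, 0, 0]], [0.62, [0, 0, 0], [0, 0, 0]], [0.65, [0, 0, 0], [0, 0, 0]], [0.65, [0, 0, 0], [0, 0, 0]]]' 5
```

```text
time: 25.57
tcp_pos: [0.5788, 0.2285, 0.1237]
ee_rot: [3.14, 0.282, -2.93]
wrist_force: [-0.8, 0.5, 4.9]
gripper_width: 0.568
grasp_force: 50.0
time: 26.4
tcp_pos: [0.5782, 0.2281, 0.1231]
ee_rot: [3.141, 0.28, -2.93]
wrist_force: [0.2, 0.3, 0.6]
gripper_width: 0.651
grasp_force: 0.0
```

```bash
python3 nudge.py '[[0.75, [0, 0, 0], [0, 0, 0]], [0.85, [0, 0, 0], [0, 0, 0]], [1, [0, 0, 0], [0, 0, 0]], [1, [0, 0, 0], [0, 0, 0]], [1, [0, 0, 0], [0, 0, 0]], [1, [0, 0, 0], [0, 0, 0]], [1, [0, 0, 0], [0, 0, 0]], [1, [0, 0, 0], [0, 0, 0]]]'|grep -E 'wrist|width'; python3 - <<'E'
from h import *
rel(st(-.11,.001,.15),toolR(YS,.28)*F)
L=[snap('side')[0].astype(int) for i in range(14)]
print([int((np.abs(x-L[0]).max(2)>25)[200:330,140:300].sum()) for x in L])
m=L[-1][235:310,170:260]; cv2.imwrite('pics/s10.png',cv2.resize(L[-1][190:340,140:300,::-1].astype(np.uint8),(640,600),interpolation=2))
E
```

```text
wrist_force: [0.2, -0.1, 0.9]
gripper_width: 1.002
d [ 0.048  -0.0012 -0.0417] r [ 0.001   0.0003 -0.0002] n 2.0
[0, 11, 21, 35, 70, 109, 132, 146, 157, 159, 148, 131, 110, 74]
```

View pics/s10.png

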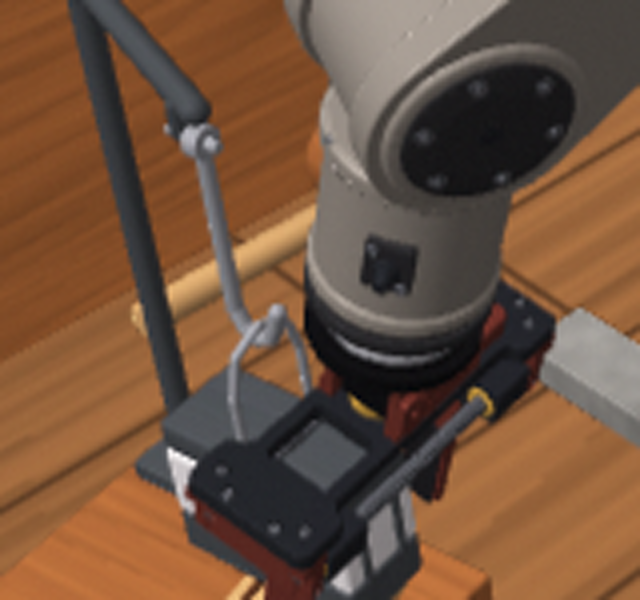

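The bail is seated in the hook's bend at about (206,272) in the full image, and the lantern hangs upright between the open fingers. I'll back out along −x.

```bash
python3 nudge.py '[[1, [0.006, 0, -0.005], [0, 0, 0]], [1, [0.014, 0, -0.012], [0, 0, 0]], [1, [0.024, 0, -0.02], [0, 0, 0]], [1, [0.034, 0, -0.029], [0, 0, 0]], [1, [0.048, 0, -0.042], [0, 0, 0]], [1, [0.068, 0, -0.06], [0, 0, 0]], [1, [0.09, 0, -0.09], [0, 0, 0]], [1, [0.1, 0, -0.12], [0, 0, 0]], [1, [0.1, 0, -0.14], [0, 0, 0]], [1, [0.1, 0, -0.14], [0, 0, 0]]]'|grep -E 'time|tcp|wrist'; python3 nudge.py '[[1, [0, 0, 0], [0, 0, 0]], [1, [0, 0, 0], [0, 0, 0]], [1, [0, 0, 0], [0, 0, 0]], [1, [0, 0, 0], [0, 0, 0]], [1, [0, 0, 0], [0, 0, 0]], [1, [0, 0, 0], [0, 0, 0]], [1, [0, 0, 0], [0, 0, 0]], [1, [0, 0, 0], [0, 0, 0]], [1, [0, 0, 0], [0, 0, 0]], [1, [0, 0, 0], [0, 0, 0]], [1, [0, 0, 0], [0, 0, 0]], [1, [0, 0, 0], [0, 0, 0]]]'|grep time; python3 - <<'E'
from h import *
L=[snap('side') for i in range(24)]; S=L[0]
def cen(c):
    f=c[0][225:340,150:260].astype(int); m=(f.min(2)>165)&(f.max(2)-f.min(2)<40); y,x=np.nonzero(m); return x.mean()+150,y.mean()+225,len(x)
print([tuple(np.round(cen(c),1)) for c in L]); 
for p in [(-.012,.0,.12),(-.012,.01,.12)]: print(proj(S,st(*p)))
E
```

```text
time: 28.6
tcp_pos: [0.4456, 0.2003, 0.233]
wrist_force: [0.6, 0.0, 0.4]
time: 29.6
[(np.float64(205.2), np.float64(317.6), np.float64(597.0)), (np.float64(205.3), np.float64(317.3), np.float64(610.0)), (np.float64(205.4), np.float64(317.4), np.float64(605.0)), (np.float64(205.5), np.float64(317.2), np.float64(603.0)), (np.float64(205.4), np.float64(317.2), np.float64(603.0)), (np.float64(205.4), np.float64(317.2), np.float64(604.0)), (np.float64(205.4), np.float64(317.4), np.float64(605.0)), (np.float64(205.3), np.float64(317.4), np.float64(609.0)), (np.float64(205.2), np.float64(317.5), np.float64(598.0)), (np.float64(205.3), np.float64(317.7), np.float64(601.0)), (np.float64(205.1), np.float64(317.7), np.float64(605.0)), (np.float64(205.0), np.float64(317.7), np.float64(607.0)), (np.float64(204.9), np.float64(317.7), np.float64(610.0)), (np.float64(204.9), np.float64(317.7), np.float64(613.0)), (np.float64(205.0), np.float64(317.7), np.float64(613.0)), (np.float64(204.9), np.float64(317.7), np.float64(608.0)), (np.float64(205.1), np.float64(317.7), np.float64(606.0)), (np.float64(205.3), np.float64(317.7), np.float64(602.0)), (np.float64(205.3), np.float64(317.6), np.float64(598.0)), (np.float64(205.2), np.float64(317.4), np.float64(610.0)), (np.float64(205.4), np.float64(317.4), np.float64(606.0)), (np.float64(205.4), np.float64(317.3), np.float64(604.0)), (np.float64(205.4), np.float64(317.2), np.float64(604.0)), (np.float64(205.5), np.float64(317.2), np.float64(604.0))]
[213.68409186 314.68134632]
[210.19483999 317.90344454]
```

```bash
python3 -c "
from workcell import robot, camrig, workorder
print(workorder.hand_in())"
```

```text
the job is handed in; nothing more can be done
None
```

I steadied the hook to about ±0.03 rad and hung the lantern on it by its bail. It was hanging upright and nearly still (about 1 mm of sway) with the gripper clear when I handed the job in; the hand-in gave no verdict.

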